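Fit the stiff spring on the turntable brake post

TASK

Thread the blue spring, tail end down, over the keyed rod of the brake post while it is still clamped in the green vise, twisting a little whenever it snags, until the spring sits fully home on the foot. Then push the vise jaw well open by its red tab, lift the finished post with its spring out, and set it down upright in the terracotta tray, letting go only once it stands there. Leave the coil of wire and the amber jar where they are.

Things in the scene. Friction and masses are not known exactly. Their poses are not given: they have to be found in the camera images.
- spring_center (a point): Centre of a stiff blue coil spring (acts rigid) standing on end: 75 mm long, 52 mm outside, 43 mm bore, about 0.2 kg; z up along its axis. Its lowest coil, at the bottom, ends in a straight tail, 5 mm thick, bent inwards along the spring's own +x, from the coil to 11 mm from the axis. Grip it across the outside near its top. Fully home it is 64.5 mm below post_grip.
- post_grip (a point): Where the brake post is gripped: middle of its bare steel top end, 16 mm diameter, bare from 16 mm below this point to 12 mm above. The post is one loose part, 0.57 kg, standing in the vise: this rod, z up, on the middle of an aluminium foot 74 x 56 x 28 mm (x, y, z) whose underside is 130 mm and top 102 mm below this point. The spring goes over the rod until it rests on the foot.
- upper_collar (a point): Centre of the top face of the rod's upper brass collar, 38 mm diameter, 10 mm high, with four radial grooves 10 mm wide, 90 deg apart, down to the 16 mm core. The spring's tail passes only through a groove. The rod may sit at any angle in its foot: this pose does NOT give the groove direction; feel for it (press lightly, twist, press again) or look. The rod is tight (turns above 0.8 N m).
- lower_collar (a point): Centre of the top face of the rod's lower collar, 68 mm below the upper one: same diameter and groove width, 8 mm high, its underside 10 mm above the foot. Its four grooves stand half-way (45 deg) between those of the upper collar. Between the collars, and below this one, the rod is 16 mm thick and the tail turns freely. As for the upper collar, this pose does not give the groove direction.
- vise: Green bench vise fixed to the table; origin on the table under the middle of the clamped foot. Bed top 12 mm up; x axis points from the fixed jaw towards the moving jaw. Fixed jaw at -x, 52 mm high, low cheeks beside the foot at +-y. Bed 110 mm wide, from x = -70 to 165 mm, with an end bracket to 195 mm.
- jaw (a joint): Travel of the moving jaw in m: 0 closed on the foot, with a lip reaching 5.5 mm over the foot's edge, 3 mm above it, so that the post cannot be lifted; 0.04 fully open (towards the vise's +x). Slides stiffly, about 6 N, and stays where it is left.
- jaw_tab (a point): Middle of the top edge of the red upright tab on the moving jaw, moves with it. Tab 16 mm thick (x), 44 mm wide (y), standing 78 mm tall on the jaw, whose top is 50 mm above the table. Closed, it is 89 mm along the vise's +x from the rod axis, 128 mm above the table. Push its inner face (towards the rod) along +x.
- tray: Shallow terracotta-coloured tray fixed to the table, 190 x 170 mm (x, y), rim 18 mm high, walls and floor 5 mm thick; origin on the table at its centre.
- wire_coil: Bystander: dark coil of wire, 120 mm across, 24 mm high; origin under its centre.
- jar: Bystander: amber jar, 60 mm diameter, 90 mm high; origin under its centre.
Mind the look-alikes: they are no part of the job. Several things look just like the part that bears spring_center: the one meant starts farthest to the robot's left.

How it is judged:
By the outcome, as a careful person would: the job done as asked, in the order asked, and still so for the second after the job is handed in, with the robot touching nothing.
It also fails if it takes over 72 s, if anything falls off the work surface, if the arm or the gripper's body presses on something with over 40 N, if the wrist force passes 120 N, or if a joint passes its speed limit or range.

ROBOT

A 6-joint arm with a two-finger parallel gripper is mounted at the origin on the work surface. World frame = base frame: x ahead of the robot, y to its left, z up, the work surface at z = 0. Lengths are in m, angles in rad, forces in N, time in s.
With the tool pointing down it reaches from about 0.425 to 0.95 m from the base axis. Payload 14.7 kg.
Tool frame: the origin (TCP) lies midway between the tips of the shut fingers; the grasp point (between the pads) lies grasp_offset behind it (grasp_offset is the distance from the TCP to the grasp point, in m); z points along the fingers, y is the line along which they close (so a half turn about z gives the same grasp; the last joint's range is limited). The gripper opens to 85 mm and grips with 20 to 120 N. Pads are 22 mm wide; open, the fingers measure 114 mm over their backs; the gripper's body (76 mm by 85 mm) begins 54 mm behind the grasp point. The pads swing forward as they close: fully open they stand 13 mm farther back than shut.
Start: joints at [1.147, 0.48, 1.596, -0, 1.065, -0.047], TCP at [0.239, 0.604, 0.231] pointing down, gripper open.
Joint ranges: [-2.75, 2.75], [-0.82, 2.05], [0.23, 2.67], [-1.56, 4.7], [0.09, 2.69], [-2.92, 2.92]. Speed limits (rad/s): [1.89, 1.89, 2.39, 3.01, 3.01, 3.01].

INTERFACE

Orientations are given as a unit quaternion [w, x, y, z].
In Python, from plant import * gives the robot as it stands.
- The arm moves only by the tool send_rows, never from a script. Its arguments are lists of equal length, an entry for each row: "slide": the shift along the tool's x, y, z in cm, a list of three; "rot": the turn, a rotation vector about the tool's x, y, z in rad, a list of three; "gripper": the finger opening in cm, from 0 to 8.54. In form: {"slide": [[tx, ty, tz], ...], "rot": [[wx, wy, wz], ...], "gripper": [gripper, ...]}. A call has exactly 10 rows; each row shifts and turns the commanded pose from where the row before left it, along the tool's axes as they then stand; what a row does not reach is not made up. A row lasts 1/8 s, in which the tool goes at most 62.5 mm and 10.7 degrees, less where a joint would pass 70% of its speed; a pose out of reach is approached as far as the arm can. A call is refused whole if a number of a shift passes 6.25 or a number of a turn 0.188, either way. A call with a gripper value outside its range is refused whole. The fingers move at their own pace and stop on an object; "force" is the grip in N (left out, the last holds). Time passes only in rows, so rows that do not move let the fingers close, or fill a call up. It gives the time, the measured TCP pose, the force, the opening and the grip force at its end, in the units of the state.
- observe(): the state, without advancing time (a new reading comes with each control period).
- grab_frame(name): name is "side" or "top" or "wrist"; returns the picture (384x512x3 uint8, red, green, blue); there is no depth.
- get_calibration(name): a dict with "K" (3x3 intrinsics, pixels), "cam_to_world" (4x4, takes a point from camera to world coordinates). Camera axes: x right, y down, z forward; pixel columns grow to the right and rows downward; lengths in m; the calibration is good to about 2 mm. A picture is of the moment at which its call begins: read the wrist's pose just before it. get_calibration takes no time and is no camera call; for the wrist camera it gives the pose at the moment of the call.
- close_job(): hands the job in; it is judged then, once.
The state is a dict: "t": time; "q": joint angles; "qvel": joint speeds; "joint_torque": joint torques, N m; "position": TCP position; "orientation": TCP orientation; "force": force on the tool from outside, world axes, zero at the start; "wrist_torque": the same for the moment, N m; "opening": finger opening in m; "grasp_force": force on a finger pad.
Only numpy, scipy, OpenCV 4.12 (cv2) and the standard library are available. Lean on these libraries where they do the work, as an engineer would, in place of code of your own. Each camera call takes 0.05 s, during which the arm holds its last target. There are 200 camera calls.

## Working session

There is one attempt and no reset: what is moved stays moved. The work goes in short steps, Python scripts to look and compute and a tool call to move; the robot and the scene stay as the last step left them, time stands still between calls to the robot, and variables do not carry over. Pictures are saved under pics/ and viewed, at most 10 in all, crops included, and the job is handed in when it is done.

Besides the shell and the picture viewer there is one more tool, called after "Call:" as name(argument=value, ...), one argument or row to a line, values as JSON. send_rows: Moves the arm, as the interface text tells. Its arguments: {"type":"object","properties":{"slide":{"type":"array"},"rot":{"type":"array"},"gripper":{"type":"array"},"force":{"type":"number"}},"required":["slide","rot","gripper"]}

```bash
ls; mkdir -p pics; python3 - <<'E'
from plant import *
import cv2,numpy as np
s=observe();print(s)
try: print(grasp_offset)
except Exception as e: print(e)
ims=[]
for n in("side","top"):
    f=grab_frame(n);cv2.imwrite(f"pics/{n}0.png",f[:,:,::-1]);c=get_calibration(n);print(n,np.round(c["K"],1).tolist(),np.round(c["cam_to_world"],3).tolist())
E
```

```text
pics
{'t': 0.0, 'q': array([ 1.14739376e+00,  4.80815973e-01,  1.59686184e+00, -1.52691057e-05,
        1.06514142e+00, -4.66068692e-02]), 'qvel': array([-0.00275331, -0.00087087,  0.00053314,  0.00183784,  0.00159721,
       -0.00045727]), 'joint_torque': array([-8.54042128e-06, -9.50639820e+01, -4.30176365e+01, -9.39340407e-05,
        1.24753287e-02, -8.24129279e-05]), 'position': array([0.23897907, 0.60402174, 0.23068719]), 'orientation': array([-1.36310423e-04,  1.87281661e-01,  9.82306064e-01, -5.97990205e-04]), 'force': array([-0.21720213, -0.12214216, -0.33395802]), 'wrist_torque': array([-0.03671885,  0.01886705, -0.01163798]), 'grasp_force': 0.0, 'opening': 0.0852575051102083}
0.0187
side [[470.3, 0.0, 255.9], [0.0, 470.3, 189.9], [0.0, 0.0, 1.0]] [[-0.993, -0.067, 0.097, 0.468], [-0.118, 0.489, -0.864, 1.003], [0.011, -0.87, -0.494, 0.736], [0.0, 0.0, 0.0, 1.0]]
top [[452.5, 0.0, 258.8], [0.0, 452.5, 196.8], [0.0, 0.0, 1.0]] [[-0.016, -0.994, 0.111, 0.461], [-1.0, 0.014, -0.02, -0.079], [0.018, -0.112, -0.994, 1.213], [0.0, 0.0, 0.0, 1.0]]
```

View pics/side0.png

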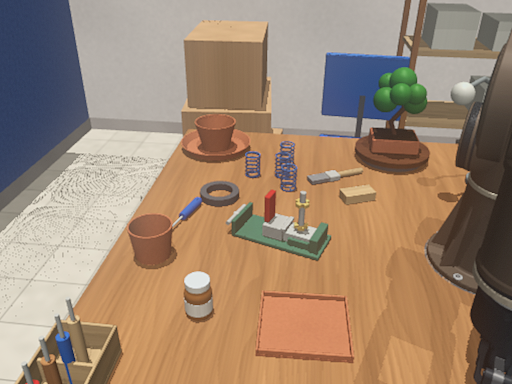

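View pics/top0.png

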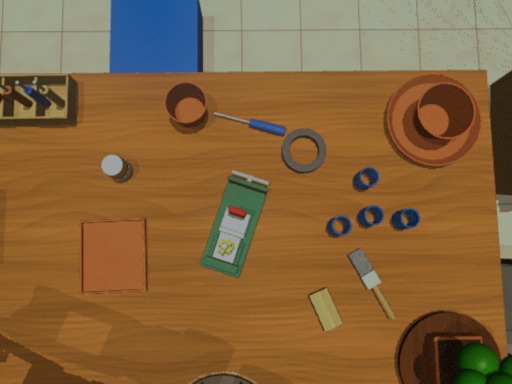

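The side view shows the vise at about (280,237), the post at (302,205), the red tab at (270,205), the tray at (304,325) and the jar at (198,297). In the top view, image left is the robot's left. Of the four springs, at (339,226), (370,215), (405,218) and (366,178), I want the one at (339,226). The vise is at (236,230), the tray at (113,256), the jar at (116,168) and the wire coil at (304,151).

```bash
cat > h.py <<'E'
from plant import *
import cv2,numpy as np
from scipy.spatial.transform import Rotation as R
def ray(c,uv):
    K,T=np.array(c["K"]),np.array(c["cam_to_world"]);d=T[:3,:3]@np.linalg.solve(K,[uv[0],uv[1],1.]);return T[:3,3],d/np.linalg.norm(d)
def onz(c,uv,z):
    o,d=ray(c,uv);return o+d*(z-o[2])/d[2]
def tri(rs):
    A=sum(np.eye(3)-np.outer(d,d) for o,d in rs);b=sum((np.eye(3)-np.outer(d,d))@o for o,d in rs);return np.linalg.solve(A,b)
def comps(m,amin):
    n,l,st,ce=cv2.connectedComponentsWithStats(m.astype(np.uint8));return [(st[i].tolist(),np.round(ce[i],1).tolist(),l==i) for i in range(1,n) if st[i][4]>=amin]
def hsv(f): return cv2.cvtColor(f,cv2.COLOR_RGB2HSV).astype(int)
def rng(H,a,b): return cv2.inRange(H.astype(np.uint8),np.array(a),np.array(b))>0
def pose():
    s=observe();q=s["orientation"];return s["position"],R.from_quat([q[1],q[2],q[3],q[0]])
def plan(p,yaw_y=None):
    """total slide (cm) in current tool axes, and z-turn (rad) to have tool y at world angle yaw_y (mod pi); slide also after turn"""
    P,r=pose();d=100*(np.array(p)-P);Y=r.as_matrix()[:,1]
    print("now",np.round(P,4),"toolY deg",round(np.degrees(np.arctan2(Y[1],Y[0])),2),"z",np.round(r.as_matrix()[:,2],4));print("slide now-axes",np.round(r.inv().apply(d),2))
    if yaw_y is not None:
        e=(np.arctan2(Y[1],Y[0])-yaw_y+np.pi/2)%np.pi-np.pi/2
        print("turn",round(e,3),"slide after turn",np.round((r*R.from_rotvec([0,0,e])).inv().apply(d),2))
E
python3 - <<'E'
from h import *
S=cv2.imread("pics/side0.png")[:,:,::-1];T=cv2.imread("pics/top0.png")[:,:,::-1]
ct,cs=get_calibration("top"),get_calibration("side")
H=hsv(T);Hs=hsv(S)
for n,a,b,z in(("blue",(105,130,40),(130,255,255),.0375),("red",(0,180,120),(6,255,255),.128),("red2",(174,170,100),(180,255,255),.128),("green",(60,60,30),(90,255,200),.012),("yellow",(22,90,120),(32,255,255),.12),("terra",(4,120,100),(12,220,255),.018)):
    for C,HH,nm in((ct,H,"t"),(cs,Hs,"s")):
        for st,ce,m in comps(rng(HH,a,b),15):
            x=""
            if n in("terra","green"): 
                r=cv2.minAreaRect(np.argwhere(m)[:,::-1].astype(np.float32));x=[np.round(onz(C,p,z),3)[:2].tolist() for p in cv2.boxPoints(r)]
            print(n,nm,st,ce,np.round(onz(C,ce,z),3)[:2],x)
E
```

```text
blue t [110, 0, 89, 72, 6301] [154.0, 35.6] [1.037 0.175] 
blue t [24, 86, 9, 8, 42] [28.3, 89.8] [0.888 0.507] 
blue t [250, 120, 35, 15, 246] [267.3, 126.5] [ 0.781 -0.127] 
blue t [356, 168, 23, 21, 162] [368.1, 178.2] [ 0.638 -0.391] 
blue t [358, 206, 25, 20, 254] [371.0, 215.7] [ 0.539 -0.394] 
blue t [392, 209, 27, 20, 308] [405.5, 218.5] [ 0.531 -0.485] 
blue t [330, 216, 21, 19, 146] [341.7, 225.3] [ 0.515 -0.317] 
blue s [327, 53, 83, 67, 2464] [366.9, 81.9] [ 0.176 -1.402] 
blue s [181, 198, 20, 16, 68] [190.4, 205.1] [ 0.779 -0.107] 
blue s [56, 332, 19, 52, 380] [65.3, 350.1] [0.887 0.432] 
red t [229, 206, 17, 10, 98] [236.9, 210.6] [ 0.55  -0.047] 
red s [33, 380, 6, 4, 18] [35.6, 381.6] [0.849 0.569] 
green t [229, 177, 39, 14, 116] [248.5, 183.6] [ 0.632 -0.075] [[0.646, -0.022], [0.654, -0.024], [0.618, -0.125], [0.611, -0.123]]
green t [201, 183, 64, 94, 2041] [234.3, 226.5] [ 0.518 -0.036] [[0.42, 0.054], [0.638, -0.02], [0.603, -0.12], [0.386, -0.044]]
green s [381, 67, 28, 10, 28] [394.5, 70.5] [-0.01  -1.741] [[0.079, -1.643], [-0.103, -1.886], [-0.1, -1.831], 
[... 2688 characters left out ...]
0.137, -0.555], [0.112, -0.553], [0.112, -0.551]]
terra s [181, 114, 70, 49, 2340] [215.7, 138.8] [ 0.807 -0.624] [[0.939, -0.551], [0.921, -1.062], [0.654, -0.681], [0.715, -0.305]]
terra s [355, 128, 75, 37, 1326] [392.1, 149.7] [ 0.149 -0.617] [[0.297, -0.563], [0.247, -0.851], [-0.003, -0.684], [0.072, -0.437]]
terra s [264, 189, 12, 33, 230] [269.8, 206.6] [ 0.557 -0.161] [[0.585, -0.262], [0.551, -0.267], [0.536, -0.087], [0.566, -0.083]]
terra s [127, 213, 48, 53, 1741] [152.6, 238.8] [0.845 0.04 ] [[0.951, -0.038], [0.852, -0.119], [0.75, 0.104], [0.839, 0.165]]
terra s [255, 290, 99, 73, 6127] [304.3, 326.7] [0.444 0.297] [[0.535, 0.384], [0.548, 0.198], [0.33, 0.19], [0.35, 0.375]]
```

Call:
send_rows(
  slide=[
    [-4.9, -3.45, -0.6],
    [-4.9, -3.45, -0.6],
    [-4.9, -3.45, -0.6],
    [-4.9, -3.45, -0.6],
    [-4.9, -3.45, -0.6],
    [-4.9, -3.45, -0.6],
    [-4.9, -3.45, -0.6],
    [-4.9, -3.45, -0.6],
    [-2.3, -5.3, 0],
    [-2.3, -5.3, 0],
  ],
  rot=[
    [0, 0, 0],
    [0, 0, 0],
    [0, 0, 0],
    [0, 0, 0],
    [0, 0, 0],
    [0, 0, 0],
    [0, 0, 0],
    [0, 0, 0],
    [0, 0, 0],
    [0, 0, 0],
  ],
  gripper=[8.5, 8.5, 8.5, 8.5, 8.5, 8.5, 8.5, 8.5, 8.5, 8.5],
)

```text
t: 1.35
position: [0.5058, 0.0861, 0.279]
orientation: [-0.0, 0.187, 0.982, -0.0]
force: [1.2, 0.9, -0.1]
opening: 0.0852
grasp_force: 0.0
```

Call:
send_rows(
  slide=[
    [-2.3, -5.3, 0],
    [-2.3, -5.3, 0],
    [-2.3, -5.3, 0],
    [-2.3, -5.3, 0],
    [-2.3, -5.3, 0],
    [-2.3, -5.3, 0],
    [-2.3, -5.3, 0],
    [0, 0, 0],
    [0, 0, 0],
    [0, 0, 0],
  ],
  rot=[
    [0, 0, 0],
    [0, 0, 0],
    [0, 0, 0],
    [0, 0, 0],
    [0, 0, 0],
    [0, 0, 0],
    [0, 0, 0],
    [0, 0, 0.18],
    [0, 0, 0.18],
    [0, 0, 0.18],
  ],
  gripper=[8.5, 8.5, 8.5, 8.5, 8.5, 8.5, 8.5, 8.5, 8.5, 8.5],
)

```text
t: 2.6
position: [0.5187, -0.3163, 0.2788]
orientation: [-0.0, 0.445, 0.895, 0.0]
force: [0.3, 0.8, -0.5]
opening: 0.0851
grasp_force: 0.0
```

```bash
python3 - <<'E'
from h import *
plan((.515,-.31,.2),np.radians(17))
c=get_calibration("wrist");f=grab_frame("wrist");np.savez("w1.npz",K=c["K"],cam_to_world=c["cam_to_world"],f=f)
print(np.round(c["cam_to_world"],3).tolist(),np.round(c["K"],1).tolist())
cv2.imwrite("pics/w1.png",f[:,:,::-1])
E
```

```text
now [ 0.5187 -0.3163  0.2788] toolY deg 37.1 z [-7.e-04  5.e-04 -1.e+00]
slide now-axes [0.72 0.08 7.88]
turn 0.351 slide after turn [ 0.71 -0.17  7.88]
[[0.798, 0.575, 0.182, 0.471], [0.603, -0.761, -0.241, -0.256], [-0.0, 0.302, -0.953, 0.423], [0.0, 0.0, 0.0, 1.0]] [[334.4, 0.0, 255.4], [0.0, 334.4, 188.2], [0.0, 0.0, 1.0]]
```

View pics/w1.png

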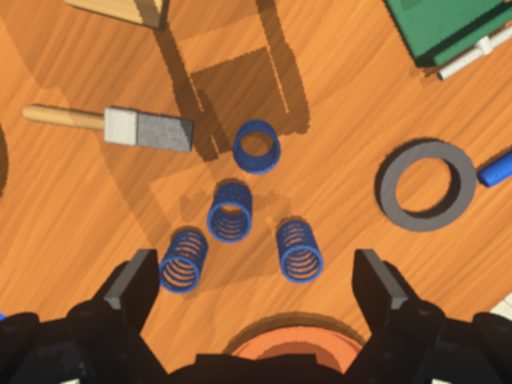

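The wrist view shows the target spring at (257,147), seen almost straight down its bore. The three look-alikes are at (230,212), (299,250) and (183,262). I'll enlarge the target to find its tail.

```bash
python3 - <<'E'
from h import *
d=np.load("w1.npz");c=d;f=d["f"]
m=rng(hsv(f),(105,110,30),(130,255,255))
for st,ce,mm in comps(m,100): print(st,ce,np.round(onz(c,ce,.0375),4))
cr=f[112:186,220:294];cv2.imwrite("pics/w1c.png",cv2.resize(cr,(592,592),interpolation=cv2.INTER_CUBIC)[:,:,::-1])
for z in(0,.0025,.075): print(z)
E
```

```text
[234, 121, 45, 52, 763] [253.8, 147.7] [ 0.5136 -0.3152  0.0375]
[479, 151, 33, 35, 638] [497.2, 170.2] [ 0.7607 -0.1624  0.0375]
[208, 200, 43, 42, 410] [229.5, 219.1] [ 0.5435 -0.4052  0.0375]
[281, 244, 41, 38, 350] [300.1, 259.7] [ 0.6498 -0.3962  0.0375]
[159, 255, 40, 37, 317] [179.9, 270.3] [ 0.534  -0.5032  0.0375]
0
0.0025
0.075
```

View pics/w1c.png

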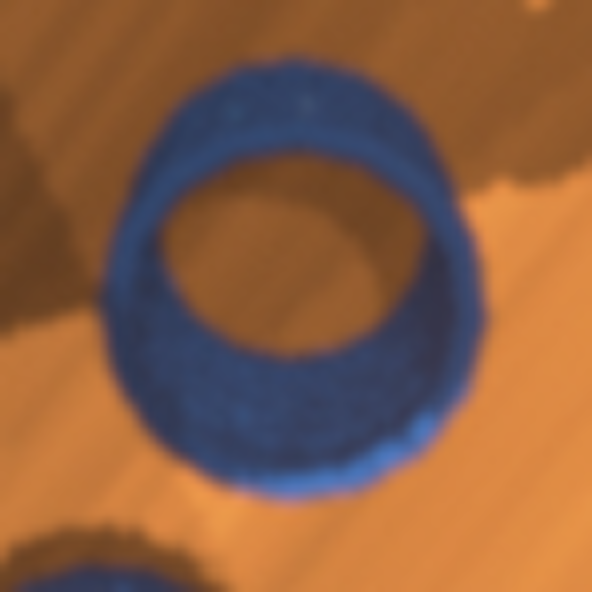

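The spring looks like a solid tube here because I'm looking almost down its axis. The tail isn't visible, so it is probably hidden beneath the image-top rim. I'll shift the camera past the spring to see that side.

Call:
send_rows(
  slide=[
    [-4.5, 0, 2],
    [-4.5, 0, 2],
    [0, 0, 4],
    [0, 0, 0],
    [0, 0, 0],
    [0, 0, 0],
    [0, 0, 0],
    [0, 0, 0],
    [0, 0, 0],
    [0, 0, 0],
  ],
  rot=[
    [0, 0, 0],
    [0, 0, 0],
    [0, 0, 0],
    [0, 0, 0],
    [0, 0, 0],
    [0, 0, 0],
    [0, 0, 0],
    [0, 0, 0],
    [0, 0, 0],
    [0, 0, 0],
  ],
  gripper=[8.5, 8.5, 8.5, 8.5, 8.5, 8.5, 8.5, 8.5, 8.5, 8.5],
)

```text
t: 3.9
position: [0.5738, -0.3876, 0.1993]
orientation: [-0.0, 0.442, 0.897, -0.0]
force: [-0.1, 0.3, 0.2]
opening: 0.085
grasp_force: 0.0
```

```bash
python3 - <<'E'
from h import *
plan((.515,-.31,.2),np.radians(17))
c=get_calibration("wrist");f=grab_frame("wrist");np.savez("w2.npz",K=c["K"],cam_to_world=c["cam_to_world"],f=f)
m=rng(hsv(f),(105,110,30),(130,255,255))
for st,ce,mm in comps(m,300): print(st,ce,np.round(onz(c,ce,.0375),4))
T=np.array(c["cam_to_world"]);p=np.linalg.inv(T)@[.514,-.315,.0375,1];uv=(c["K"]@p[:3])/p[2];print(uv)
u,v=np.round(uv[:2]).astype(int);u0,v0=max(u-60,0),max(v-60,0)
cr=f[v0:v0+120,u0:u0+120];print(u0,v0);cv2.imwrite("pics/w2c.png",cv2.resize(cr,None,fx=5,fy=5,interpolation=cv2.INTER_CUBIC)[:,:,::-1])
E
```

```text
now [ 0.5738 -0.3876  0.1993] toolY deg 37.47 z [-0.  0. -1.]
slide now-axes [ 9.73  0.06 -0.07]
turn 0.357 slide after turn [ 9.14 -3.35 -0.07]
[223, 15, 67, 72, 1512] [255.1, 42.5] [ 0.5065 -0.3026  0.0375]
[189, 120, 60, 43, 715] [227.7, 133.9] [ 0.5334 -0.3789  0.0375]
[198, 148, 38, 28, 333] [211.7, 163.8] [ 0.5379 -0.4106  0.0375]
[288, 173, 57, 72, 855] [313.4, 208.2] [ 0.6426 -0.3866  0.0375]
[122, 185, 66, 73, 1098] [157.8, 214.5] [ 0.5253 -0.4847  0.0375]
[253.25242    60.7356301   1.       ]
193 1
```

View pics/w2c.png

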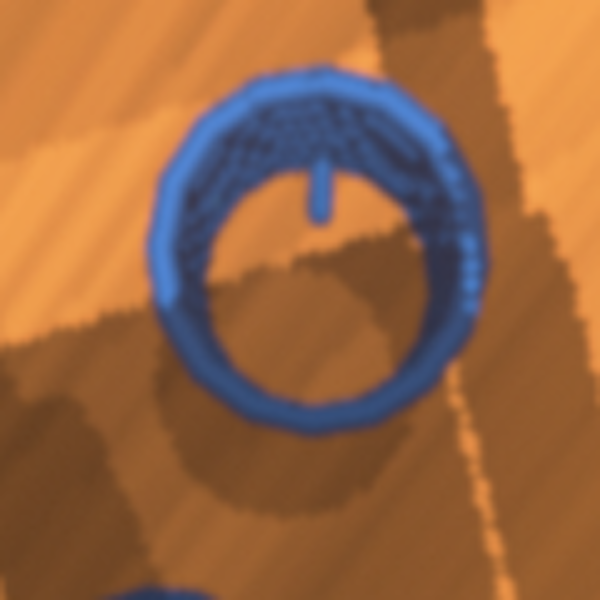

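The tail is now clear: it runs from about crop (320,165) to its tip at (319,218), which is full-image (257,34) to (257,44.6). The top rim's centre is about crop (318,250). I'll turn these into the axis and tail direction.

```bash
python3 - <<'E'
from h import *
c=np.load("w2.npz");f=c["f"]
b=onz(c,(193+320/5,1+165/5),.0025);t=onz(c,(193+319/5,1+220/5),.0025)
print("base",b,"tip",t,np.linalg.norm(b-t),"dir",np.degrees(np.arctan2(*(b-t)[1::-1])))
m=rng(hsv(f),(105,90,30),(130,255,255))
for st,ce,mm in comps(m,1000):
    if st[1]<30:
        cn=max(cv2.findContours(mm.astype(np.uint8),0,cv2.CHAIN_APPROX_NONE)[0],key=len)
        P=np.array([onz(c,p,.0735)[:2] for p in cn[:,0].astype(float)])
        A=np.c_[2*P,np.ones(len(P))];s=np.linalg.lstsq(A,(P**2).sum(1),rcond=None)[0];print("outer top circle",s[:2],np.sqrt(s[2]+s[:2]@s[:2]))
c=np.load("w1.npz");f=c["f"]
# w1 rim ellipse by lower half of outline
m=rng(hsv(f),(105,90,30),(130,255,255))
for st,ce,mm in comps(m,600):
    if st[0]<300:
        cn=max(cv2.findContours(mm.astype(np.uint8),0,cv2.CHAIN_APPROX_NONE)[0],key=len)[:,0].astype(float)
        P=np.array([onz(c,p,.0735)[:2] for p in cn if p[1]>150])
        A=np.c_[2*P,np.ones(len(P))];s=np.linalg.lstsq(A,(P**2).sum(1),rcond=None)[0];print("w1 top circle",s[:2],np.sqrt(s[2]+s[:2]@s[:2]))
plan((.5135,-.314,.2),np.radians(17))
E
```

```text
base [ 0.50124728 -0.2928544   0.0025    ] tip [ 0.50687018 -0.30048586  0.0025    ] 0.009479255150007394 dir 126.38299626694865
outer top circle [ 0.51317997 -0.31014439] 0.024570746344941538
w1 top circle [ 0.51429381 -0.31113371] 0.02306529699702362
w1 top circle [ 0.53369683 -0.38656634] 0.028371507745424268
w1 top circle [ 0.63165494 -0.37815397] 0.028620203932403103
now [ 0.5738 -0.3876  0.1993] toolY deg 37.47 z [-1.e-04  0.e+00 -1.e+00]
slide now-axes [ 9.51 -0.31 -0.07]
turn 0.357 slide after turn [ 8.8  -3.61 -0.07]
```

Call:
send_rows(
  slide=[
    [0, 0, 0],
    [0, 0, 0],
    [4.55, -1.75, 0],
    [4.6, -1.75, 0],
    [0, 0, 4],
    [0, 0, 4],
    [0, 0, 3.6],
    [0, 0, 2],
    [0, 0, 1.6],
    [0, 0, 0],
  ],
  rot=[
    [0, 0, 0.18],
    [0, 0, 0.18],
    [0, 0, 0],
    [0, 0, 0],
    [0, 0, 0],
    [0, 0, 0],
    [0, 0, 0],
    [0, 0, 0],
    [0, 0, 0],
    [0, 0, 0],
  ],
  gripper=[7.2, 7.2, 7.2, 7.2, 7.2, 7.2, 7.2, 7.2, 7.2, 7.2],
)

```text
t: 5.2
position: [0.5134, -0.3099, 0.0465]
orientation: [-0.001, 0.596, 0.803, -0.0]
force: [-1.0, -0.2, 0.0]
opening: 0.072
grasp_force: 0.0
```

Call:
send_rows(
  slide=[
    [0, 0, 0],
    [0, 0, 0],
    [0, 0, 0],
    [0, 0, 0],
    [0, 0, 0],
    [0, 0, -1],
    [0, 0, -3],
    [0, 0, -5],
    [0, 0, -5],
    [0, 0, -4],
  ],
  rot=[
    [0, 0, 0],
    [0, 0, 0],
    [0, 0, 0],
    [0, 0, 0],
    [0, 0, 0],
    [0, 0, 0],
    [0, 0, 0],
    [0, 0, 0],
    [0, 0, 0],
    [0, 0, 0],
  ],
  gripper=[4.5, 4.5, 4.5, 4.5, 4.5, 4.5, 4.5, 4.5, 4.5, 4.5],
  force=50,
)

```text
t: 6.45
position: [0.514, -0.3103, 0.2303]
orientation: [0.001, 0.596, 0.803, 0.0]
force: [-0.1, -0.2, -1.8]
opening: 0.0498
grasp_force: 52.5
```

```bash
python3 - <<'E'
from h import *
plan((.44,-.10,.3))
s=observe();print(s["opening"],s["grasp_force"],s["force"],s["q"])
T=np.array(get_calibration("wrist")["cam_to_world"]);print(np.round(T,3).tolist())
E
```

```text
now [ 0.514  -0.3103  0.2303] toolY deg 16.85 z [ 0.0017 -0.0011 -1.    ]
slide now-axes [22.26 -0.98 -7.  ]
0.049788377090140154 52.527077654376626 [-0.14297961 -0.24282455 -1.83158485] [-5.93601634e-01  4.10771335e-01  1.71705297e+00 -1.41052497e-05
  1.01173944e+00 -8.87622838e-01]
[[0.957, 0.275, 0.09, 0.49], [0.289, -0.912, -0.29, -0.238], [0.002, 0.304, -0.953, 0.374], [0.0, 0.0, 0.0, 1.0]]
```

Call:
send_rows(
  slide=[
    [4.3, 0.75, 0],
    [4.3, 0.75, 0],
    [4.3, 0.75, 0],
    [4.3, 0.75, 0],
    [4.3, 0.7, 0],
    [0, 0, 0],
    [0, 0, 0],
    [0, 0, 0],
    [0, 0, 0],
    [0, 0, 0],
  ],
  rot=[
    [0, 0, 0],
    [0, 0, 0],
    [0, 0, 0],
    [0, 0, 0],
    [0, 0, 0],
    [0, 0, 0],
    [0, 0, 0],
    [0, 0, 0],
    [0, 0, 0],
    [0, 0, 0],
  ],
  gripper=[4.5, 4.5, 4.5, 4.5, 4.5, 4.5, 4.5, 4.5, 4.5, 4.5],
)

```text
t: 7.7
position: [0.4869, -0.0941, 0.2272]
orientation: [-0.0, 0.596, 0.803, -0.0]
force: [0.2, 0.3, -1.6]
opening: 0.0497
grasp_force: 52.5
```

```bash
python3 - <<'E'
from h import *
plan((.465,-.02,.23))
c=get_calibration("wrist");f=grab_frame("wrist");np.savez("w3.npz",K=c["K"],cam_to_world=c["cam_to_world"],f=f)
T=np.array(c["cam_to_world"]);p=np.linalg.inv(T)@[.465,-.02,.126,1];uv=(c["K"]@p[:3])/p[2];print(uv)
cv2.imwrite("pics/w3.png",cv2.resize(f,(768,576),interpolation=cv2.INTER_CUBIC)[:,:,::-1])
E
```

```text
now [ 0.4869 -0.0941  0.2272] toolY deg 16.8 z [-2.e-04  0.e+00 -1.e+00]
slide now-axes [ 7.73  0.05 -0.28]
[257.67191711  80.28113778   1.        ]
```

View pics/w3.png

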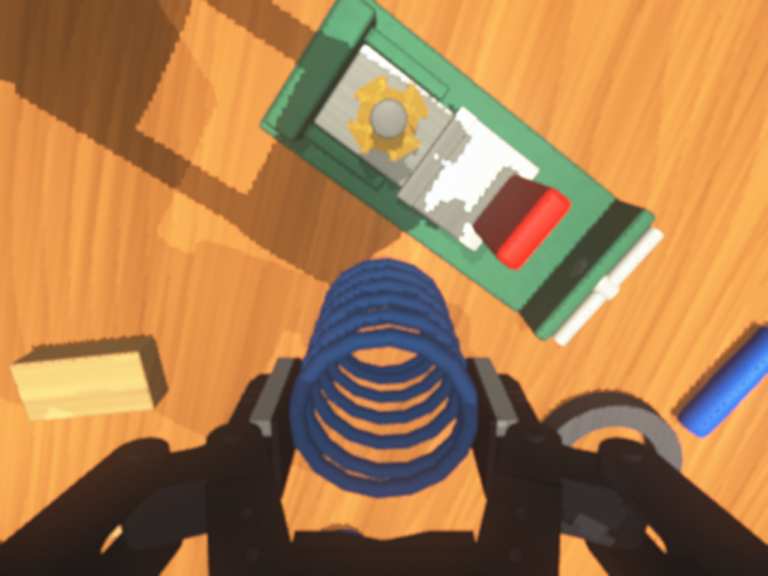

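The post's grey top is at about (388,118), or (259,79) unscaled, with the brass collars around it. The tab's top is at (533,228) and the held spring sits centred in the gripper. Next I'll zoom in on the collar.

```bash
python3 - <<'E'
from h import *
c=np.load("w3.npz");f=c["f"]
cr=f[45:115,224:294];cv2.imwrite("pics/w3c.png",cv2.resize(cr,None,fx=8,fy=8,interpolation=cv2.INTER_CUBIC)[:,:,::-1])
m=rng(hsv(f),(0,180,150),(8,255,255))
for st,ce,mm in comps(m,100):
    r=cv2.minAreaRect(np.argwhere(mm)[:,::-1].astype(np.float32));print("red",st,ce,r,np.round(onz(c,ce,.128),4))
E
```

```text
red [331, 126, 49, 53, 919] [355.3, 152.3] ((355.0440673828125, 152.22015380859375), (19.555145263671875, 59.37913513183594), 39.20720291137695) [ 0.5487 -0.0476  0.128 ]
```

View pics/w3c.png

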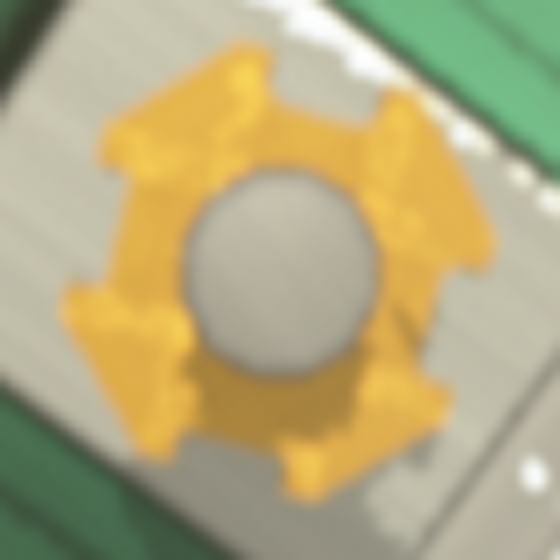

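The collar's groove openings have midpoints at about crop (327,78), (471,330), (232,478) and (82,225), and the rod top is at (282,272). I'll project these into the world frame.

```bash
python3 - <<'E'
from h import *
c=np.load("w3.npz")
P=np.array([onz(c,(224+u/8-.5,45+v/8-.5),.126)[:2] for u,v in((327,78),(471,330),(232,478),(82,225))])
ce=P.mean(0);print("collar centre",ce,"r",np.linalg.norm(P-ce,axis=1));a=np.degrees(np.arctan2(*(P-ce).T[::-1]));print("groove angles",a, a%90)
print("rod top",onz(c,(224+282/8-.5,45+272/8-.5),.154))
f=c["f"]
E
```

```text
collar centre [ 0.46524005 -0.01939027] r [0.0169095  0.01742836 0.01725293 0.01759601]
groove angles [  92.60949149    2.9413972   -86.83829153 -178.17746128] [2.60949149 2.9413972  3.16170847 1.82253872]
rod top [ 0.46518978 -0.01899942  0.154     ]
```

```bash
python3 - <<'E'
from h import *
c=np.load("w3.npz");P,r=pose()
for uv in((384/1.5,413/1.5),(290/1.5,413/1.5),(478/1.5,413/1.5),(384/1.5,495/1.5),(384/1.5,332/1.5)): print(np.round(100*r.inv().apply(onz(c,uv,.2552)-P),2))
plan((.4652,-.0193,.2272),np.radians(16.8-32.4))
E
```

```text
[ 0.29 -0.1  -2.8 ]
[ 0.29 -2.59 -2.8 ]
[ 0.29  2.39 -2.8 ]
[-2.34 -0.1  -2.8 ]
[ 2.61 -0.1  -2.8 ]
now [ 0.4869 -0.094   0.2272] toolY deg 16.81 z [-2.e-04  0.e+00 -1.e+00]
slide now-axes [7.78 0.09 0.  ]
turn 0.566 slide after turn [ 6.61 -4.1   0.  ]
```

Call:
send_rows(
  slide=[
    [0, 0, 0],
    [0, 0, 0],
    [0, 0, 0],
    [3.25, -2.05, 0],
    [3.25, -2.0, 0],
    [0, 0, 0],
    [0, 0, 1.5],
    [0, 0, 1.5],
    [0, 0, 1.2],
    [0, 0, 0],
  ],
  rot=[
    [0, 0, 0.188],
    [0, 0, 0.188],
    [0, 0, 0.188],
    [0, 0, 0],
    [0, 0, 0],
    [0, 0, 0],
    [0, 0, 0],
    [0, 0, 0],
    [0, 0, 0],
    [0, 0, 0],
  ],
  gripper=[4.5, 4.5, 4.5, 4.5, 4.5, 4.5, 4.5, 4.5, 4.5, 4.5],
)

```text
t: 9.0
position: [0.4648, -0.0206, 0.1846]
orientation: [-0.0, 0.795, 0.606, -0.001]
force: [-0.3, -0.2, -1.4]
opening: 0.0497
grasp_force: 52.5
```

```bash
python3 - <<'E'
from h import *
plan((.4652,-.0193,.1730),np.radians(16.8-32.4))
s=observe();print(s["force"],s["wrist_torque"],s["opening"])
c=get_calibration("wrist");f=grab_frame("wrist");np.savez("w4.npz",K=c["K"],cam_to_world=c["cam_to_world"],f=f)
a=f[150:384,100:412]
g=grab_frame("side")[150:270,220:380]
o=np.zeros((600,624,3),np.uint8);o[:351,:468]=cv2.resize(a,(468,351));o[351:,:332]=cv2.resize(g,(332,249))
cv2.imwrite("pics/w4.png",o[:,:,::-1])
E
```

```text
now [ 0.4648 -0.0206  0.1846] toolY deg -15.4 z [-1.4e-03  1.0e-04 -1.0e+00]
slide now-axes [0.13 0.01 1.16]
turn 0.003 slide after turn [0.13 0.01 1.16]
[-0.27698216 -0.21154401 -1.43645575] [-0.01991449  0.03051342  0.01455993] 0.04974458406078885
```

View pics/w4.png

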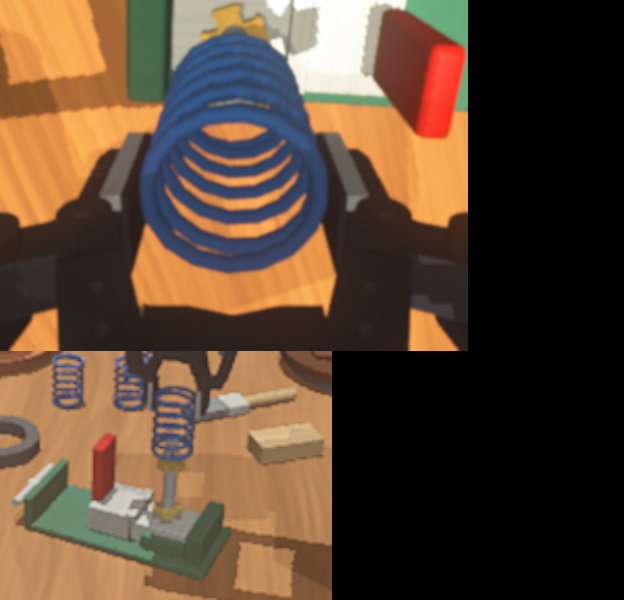

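The wrist view shows the spring over the post, with the upper collar just past its bottom rim. The side view shows the rod inside the spring with the tail just above the collar. I'll press down gently.

Call:
send_rows(
  slide=[
    [0, 0, 0.3],
    [0, 0, 0.3],
    [0, 0, 0.3],
    [0, 0, 0.3],
    [0, 0, 0.1],
    [0, 0, 0.1],
    [0, 0, 0.1],
    [0, 0, 0],
    [0, 0, 0],
    [0, 0, 0],
  ],
  rot=[
    [0, 0, 0],
    [0, 0, 0],
    [0, 0, 0],
    [0, 0, 0],
    [0, 0, 0],
    [0, 0, 0],
    [0, 0, 0],
    [0, 0, 0],
    [0, 0, 0],
    [0, 0, 0],
  ],
  gripper=[4.5, 4.5, 4.5, 4.5, 4.5, 4.5, 4.5, 4.5, 4.5, 4.5],
)

```text
t: 10.35
position: [0.4651, -0.0202, 0.1703]
orientation: [-0.0, 0.795, 0.606, -0.0]
force: [0.9, 1.3, -2.0]
opening: 0.0498
grasp_force: 52.6
```

```bash
python3 - <<'E'
from h import *
plan((.4652,-.0193,.1730),np.radians(16.8-32.4))
s=observe();print(s["force"],s["wrist_torque"],s["opening"])
E
```

```text
now [ 0.4651 -0.0202  0.1703] toolY deg -15.38 z [-0.  0. -1.]
slide now-axes [ 0.09 -0.01 -0.27]
turn 0.004 slide after turn [ 0.09 -0.01 -0.27]
[ 0.94186518  1.27024344 -2.00268841] [ 0.19842457 -0.05965416  0.02295321] 0.0497721772964249
```

Call:
send_rows(
  slide=[
    [0, 0, 0.1],
    [0, 0, 0.1],
    [0, 0, 0.1],
    [0, 0, 0.1],
    [0, 0, 0.1],
    [0, 0, 0.1],
    [0, 0, 0],
    [0, 0, 0],
    [0, 0, 0],
    [0, 0, 0],
  ],
  rot=[
    [0, 0, 0],
    [0, 0, 0],
    [0, 0, 0],
    [0, 0, 0],
    [0, 0, 0],
    [0, 0, 0],
    [0, 0, 0],
    [0, 0, 0],
    [0, 0, 0],
    [0, 0, 0],
  ],
  gripper=[4.5, 4.5, 4.5, 4.5, 4.5, 4.5, 4.5, 4.5, 4.5, 4.5],
)

```text
t: 11.6
position: [0.465, -0.0203, 0.1643]
orientation: [-0.0, 0.795, 0.606, -0.0]
force: [0.7, 0.3, -1.6]
opening: 0.0501
grasp_force: 52.6
```

```bash
python3 - <<'E'
from h import *
plan((.4652,-.0193,.1730),np.radians(16.8-32.4))
s=observe();print(s["force"],s["wrist_torque"],s["opening"])
E
```

```text
now [ 0.465  -0.0203  0.1643] toolY deg -15.38 z [-1.e-04 -0.e+00 -1.e+00]
slide now-axes [ 0.1  -0.01 -0.87]
turn 0.004 slide after turn [ 0.1  -0.01 -0.87]
[ 0.68396502  0.26265661 -1.62921433] [ 0.23929597 -0.12770253 -0.01284042] 0.050133166778044316
```

Call:
send_rows(
  slide=[
    [0, 0, 0.3],
    [0, 0, 0.5],
    [0, 0, 0.5],
    [0, 0, 0.5],
    [0, 0, 0.5],
    [0, 0, 0.5],
    [0, 0, 0.5],
    [0, 0, 0.5],
    [0, 0, 0.5],
    [0, 0, 0.3],
  ],
  rot=[
    [0, 0, 0],
    [0, 0, 0],
    [0, 0, 0],
    [0, 0, 0],
    [0, 0, 0],
    [0, 0, 0],
    [0, 0, 0],
    [0, 0, 0],
    [0, 0, 0],
    [0, 0, 0],
  ],
  gripper=[4.5, 4.5, 4.5, 4.5, 4.5, 4.5, 4.5, 4.5, 4.5, 4.5],
)

```text
t: 12.85
position: [0.465, -0.0202, 0.1179]
orientation: [-0.0, 0.795, 0.606, -0.0]
force: [-0.3, 0.3, -1.7]
opening: 0.0498
grasp_force: 52.6
```

Call:
send_rows(
  slide=[
    [0, 0, 0],
    [0, 0, 0],
    [0, 0, 0],
    [0, 0, 0],
    [0, 0, 0],
    [0, 0, 0.1],
    [0, 0, 0],
    [0, 0, 0],
    [0, 0, 0],
    [0, 0, 0],
  ],
  rot=[
    [0, 0, -0.157],
    [0, 0, -0.157],
    [0, 0, -0.157],
    [0, 0, -0.157],
    [0, 0, -0.157],
    [0, 0, 0],
    [0, 0, 0],
    [0, 0, 0],
    [0, 0, 0],
    [0, 0, 0],
  ],
  gripper=[4.5, 4.5, 4.5, 4.5, 4.5, 4.5, 4.5, 4.5, 4.5, 4.5],
)

```text
t: 14.1
position: [0.4651, -0.0203, 0.1173]
orientation: [0.0, 0.503, 0.864, 0.0]
force: [0.1, -0.1, -1.8]
opening: 0.0497
grasp_force: 52.6
```

```bash
python3 - <<'E'
from h import *
plan((.4652,-.0193,.1050),np.radians(16.8-32.4+45))
s=observe();print(s["force"],s["wrist_torque"],s["opening"])
E
```

```text
now [ 0.4651 -0.0203  0.1173] toolY deg 29.56 z [ 1.e-04 -0.e+00 -1.e+00]
slide now-axes [0.08 0.05 1.23]
turn 0.003 slide after turn [0.08 0.05 1.23]
[ 0.14132861 -0.0752196  -1.75730697] [-0.05547961 -0.00787751 -0.01251685] 0.04973800672233964
```

Call:
send_rows(
  slide=[
    [0, 0, 0.3],
    [0, 0, 0.3],
    [0, 0, 0.3],
    [0, 0, 0.3],
    [0, 0, 0.15],
    [0, 0, 0.1],
    [0, 0, 0.1],
    [0, 0, 0.1],
    [0, 0, 0],
    [0, 0, 0],
  ],
  rot=[
    [0, 0, 0],
    [0, 0, 0],
    [0, 0, 0],
    [0, 0, 0],
    [0, 0, 0],
    [0, 0, 0],
    [0, 0, 0],
    [0, 0, 0],
    [0, 0, 0],
    [0, 0, 0],
  ],
  gripper=[4.5, 4.5, 4.5, 4.5, 4.5, 4.5, 4.5, 4.5, 4.5, 4.5],
)

```text
t: 15.35
position: [0.4653, -0.0203, 0.1008]
orientation: [0.0, 0.503, 0.864, 0.0]
force: [0.5, 2.1, -1.8]
opening: 0.0498
grasp_force: 52.6
```

```bash
python3 - <<'E'
from h import *
plan((.4652,-.0193,.087),np.radians(16.8-32.4+45))
s=observe();print(s["force"],s["wrist_torque"],s["opening"])
E
```

```text
now [ 0.4653 -0.0203  0.1008] toolY deg 29.59 z [ 3.e-04 -0.e+00 -1.e+00]
slide now-axes [0.09 0.04 1.38]
turn 0.003 slide after turn [0.09 0.04 1.38]
[ 0.5041405   2.0823174  -1.84600877] [ 0.53265341 -0.14491563 -0.04064715] 0.04982708106353262
```

Call:
send_rows(
  slide=[
    [0.05, 0, 0.15],
    [0, 0, 0.15],
    [0, 0, 0.15],
    [0, 0, 0.15],
    [0, 0, 0.15],
    [0, 0, 0.15],
    [0, 0, 0.15],
    [0, 0, 0.1],
    [0, 0, 0.1],
    [0, 0, 0],
  ],
  rot=[
    [0, 0, 0],
    [0, 0, 0],
    [0, 0, 0],
    [0, 0, 0],
    [0, 0, 0],
    [0, 0, 0],
    [0, 0, 0],
    [0, 0, 0],
    [0, 0, 0],
    [0, 0, 0],
  ],
  gripper=[4.5, 4.5, 4.5, 4.5, 4.5, 4.5, 4.5, 4.5, 4.5, 4.5],
)

```text
t: 16.6
position: [0.4649, -0.0198, 0.0885]
orientation: [0.0, 0.503, 0.864, 0.0]
force: [-1.0, 0.9, 4.1]
opening: 0.05
grasp_force: 53.2
```

```bash
python3 - <<'E'
from h import *
plan((.4652,-.0193,.087),np.radians(16.8-32.4+45))
s=observe();print(s["force"],s["wrist_torque"],s["opening"])
E
```

```text
now [ 0.4649 -0.0198  0.0885] toolY deg 29.59 z [ 2.e-04 -0.e+00 -1.e+00]
slide now-axes [0.03 0.05 0.15]
turn 0.003 slide after turn [0.03 0.05 0.15]
[-1.04792376  0.9014044   4.06889234] [-0.04262216  0.19327061 -0.02368833] 0.04999429491629095
```

Call:
send_rows(
  slide=[
    [0, 0, 0.04],
    [0, 0, 0.04],
    [0, 0, 0.04],
    [0, 0, 0],
    [0, 0, 0],
    [0, 0, 0],
    [0, 0, 0],
    [0, 0, 0],
    [0, 0, 0],
    [0, 0, 0],
  ],
  rot=[
    [0, 0, 0],
    [0, 0, 0],
    [0, 0, 0],
    [0, 0, 0],
    [0, 0, 0],
    [0, 0, 0],
    [0, 0, 0],
    [0, 0, 0],
    [0, 0, 0],
    [0, 0, 0],
  ],
  gripper=[4.5, 4.5, 4.5, 4.5, 4.5, 4.5, 4.5, 4.5, 4.5, 4.5],
)

```text
t: 17.85
position: [0.465, -0.0198, 0.0883]
orientation: [0.0, 0.503, 0.864, 0.0]
force: [-7.5, 1.5, 34.9]
opening: 0.0498
grasp_force: 56.4
```

```bash
python3 - <<'E'
from h import *
plan((.4652,-.0193,.087),np.radians(16.8-32.4+45))
s=observe();print(s["force"],s["wrist_torque"],s["opening"])
E
```

```text
now [ 0.465  -0.0198  0.0883] toolY deg 29.6 z [ 8.e-04 -1.e-04 -1.e+00]
slide now-axes [0.03 0.04 0.13]
turn 0.003 slide after turn [0.03 0.04 0.13]
[-7.49243261  1.51023952 34.93726787] [ 0.02709051  1.69280146 -0.04585072] 0.049778994860843674
```

Call:
send_rows(
  slide=[
    [0, 0, -0.1],
    [0, 0, 0],
    [0, 0, 0],
    [0, 0, 0],
    [0, 0, 0],
    [0, 0, 0],
    [0, 0, 0],
    [0, 0, 0],
    [0, 0, 0],
    [0, 0, 0],
  ],
  rot=[
    [0, 0, 0],
    [0, 0, 0],
    [0, 0, 0],
    [0, 0, 0],
    [0, 0, 0],
    [0, 0, 0],
    [0, 0, 0],
    [0, 0, 0],
    [0, 0, 0],
    [0, 0, 0],
  ],
  gripper=[4.5, 4.5, 6.2, 6.2, 6.2, 6.2, 6.2, 6.2, 6.2, 6.2],
)

```text
t: 19.1
position: [0.4649, -0.0198, 0.0881]
orientation: [0.0, 0.503, 0.864, -0.0]
force: [-0.1, 0.4, 0.8]
opening: 0.0619
grasp_force: 0.0
```

Call:
send_rows(
  slide=[
    [0, 0, -1],
    [0, 0, -2],
    [0, 0, -4],
    [0, 0, -4],
    [0, 0, 0],
    [0, 0, 0],
    [0, 0, 0],
    [0, 0, 0],
    [0, 0, 0],
    [0, 0, 0],
  ],
  rot=[
    [0, 0, 0],
    [0, 0, 0],
    [0, 0, 0],
    [0, 0, 0],
    [0, 0, -0.181],
    [0, 0, -0.181],
    [0, 0, -0.181],
    [0, 0, -0.181],
    [0, 0, 0],
    [0, 0, 0],
  ],
  gripper=[6.2, 6.2, 6.2, 6.2, 0.5, 0.5, 0, 0, 0, 0],
)

```text
t: 20.35
position: [0.4649, -0.0198, 0.1984]
orientation: [0.0, 0.167, 0.986, -0.0]
force: [0.2, 0.9, 0.0]
opening: 0.0001
grasp_force: 0.0
```

```bash
python3 - <<'E'
from h import *
s=observe();print(s["force"],s["opening"])
g=grab_frame("side");cs=get_calibration("side");np.savez("s5.npz",f=g)
# predicted rows in side image for spring top if home (z .115) and post top
T=np.linalg.inv(np.array(cs["cam_to_world"]))
for z in(.154,.126,.115,.04):
    p=T@[.465,-.0195,z,1];print(z,(cs["K"]@p[:3]/p[2])[:2])
a=np.radians(-19);P=np.array([.4652,-.0193])
d=.062*np.array([np.cos(a),np.sin(a)]);plan((*(P+d),.2),np.radians(71))
cv2.imwrite("pics/s5.png",cv2.resize(g[165:275,210:350],None,fx=5,fy=5,interpolation=cv2.INTER_CUBIC)[:,:,::-1])
E
```

```text
[0.1751615  0.9382195  0.03728484] 0.00011124724902925673
0.154 [302.86649133 192.14784389]
0.126 [302.1999105  201.78960878]
0.115 [301.94227745 205.51614454]
0.04 [300.24648326 230.04497626]
now [ 0.4649 -0.0198  0.1983] toolY deg 70.86 z [ 2.e-04 -0.e+00 -1.e+00]
slide now-axes [-6.21  0.07 -0.16]
turn -0.002 slide after turn [-6.21  0.06 -0.16]
```

View pics/s5.png

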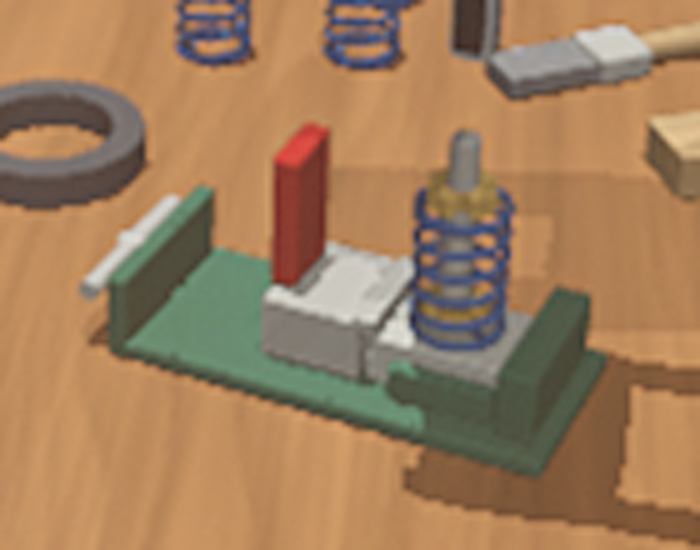

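The side view shows the spring seated on the foot, with its top just below the brass collar and its bottom coil flush. Next I'll push the jaw open.

Call:
send_rows(
  slide=[
    [-3, 0, 0],
    [-3, 0, 0],
    [0, 0, 0],
    [0, 0, 3],
    [0, 0, 3],
    [0, 0, 3],
    [0, 0, 1.3],
    [-0.5, 0, 0],
    [-0.5, 0, 0],
    [0, 0, 0],
  ],
  rot=[
    [0, 0, 0],
    [0, 0, 0],
    [0, 0, 0],
    [0, 0, 0],
    [0, 0, 0],
    [0, 0, 0],
    [0, 0, 0],
    [0, 0, 0],
    [0, 0, 0],
    [0, 0, 0],
  ],
  gripper=[0, 0, 0, 0, 0, 0, 0, 0, 0, 0],
)

```text
t: 21.65
position: [0.532, -0.0427, 0.096]
orientation: [0.001, 0.165, 0.986, 0.0]
force: [0.1, -0.3, -0.5]
opening: -0.0002
grasp_force: 0.0
```

Call:
send_rows(
  slide=[
    [-0.4, 0, 0],
    [-0.4, 0, 0],
    [-0.4, 0, 0],
    [-0.4, 0, 0],
    [-0.4, 0, 0],
    [-0.4, 0, 0],
    [-0.4, 0, 0],
    [-0.4, 0, 0],
    [0, 0, 0],
    [0, 0, 0],
  ],
  rot=[
    [0, 0, 0],
    [0, 0, 0],
    [0, 0, 0],
    [0, 0, 0],
    [0, 0, 0],
    [0, 0, 0],
    [0, 0, 0],
    [0, 0, 0],
    [0, 0, 0],
    [0, 0, 0],
  ],
  gripper=[0, 0, 0, 0, 0, 0, 0, 0, 0, 0],
)

```text
t: 22.9
position: [0.5613, -0.0529, 0.0954]
orientation: [0.0, 0.164, 0.986, -0.0]
force: [-2.5, 0.1, 2.5]
opening: 0.0
grasp_force: 1.3
```

```bash
cat > tab.py <<'E'
from h import *
a=np.radians(-19);P0=np.array([.4652,-.0193])
P,r=pose();u=np.array([np.cos(a),np.sin(a)]);print("tcp along vise",(P[:2]-P0)@u,"z",P[2],"F",np.round(observe()["force"],1))
c=get_calibration("side");f=grab_frame("side")
for st,ce,m in comps(rng(hsv(f),(0,170,100),(5,255,255))|rng(hsv(f),(174,170,90),(180,255,255)),40):
    if 150<st[1]<260: print(st,ce)
E
python3 tab.py
```

```text
tcp along vise 0.10179385343284644 z 0.09535582469242143 F [-2.5  0.1  2.5]
[254, 192, 10, 27, 130] [256.4, 204.8]
```

Call:
send_rows(
  slide=[
    [-0.3, 0, 0],
    [-0.3, 0, 0],
    [0, 0, 0],
    [0, 0, 0],
    [2, 0, 0],
    [0, 0, -3],
    [0, 0, -4],
    [0, 0, -4],
    [4, 0, 0],
    [3.6, 0, 0],
  ],
  rot=[
    [0, 0, 0],
    [0, 0, 0],
    [0, 0, 0],
    [0, 0, 0],
    [0, 0, 0],
    [0, 0, 0],
    [0, 0, 0],
    [0, 0, 0],
    [0, 0, 0],
    [0, 0, 0],
  ],
  gripper=[0, 0, 0, 0, 0, 0, 0, 4, 4, 4],
)

```text
t: 24.2
position: [0.476, -0.0235, 0.2057]
orientation: [0.001, 0.165, 0.986, 0.0]
force: [-0.3, -0.1, -0.4]
opening: 0.04
grasp_force: 0.0
```

```bash
python3 tab.py; python3 - <<'E'
from h import *
c=get_calibration("side");f=grab_frame("side");cv2.imwrite("pics/s6.png",cv2.resize(f[165:275,210:350],None,fx=5,fy=5,interpolation=cv2.INTER_CUBIC)[:,:,::-1])
# red top-edge centre in wrist/top view
t=get_calibration("top");g=grab_frame("top")
for st,ce,m in comps(rng(hsv(g),(0,180,120),(6,255,255)),30): print(st,ce,onz(t,ce,.128))
plan((.4652,-.0193,.13))
E
```

```text
tcp along vise 0.01158259736234153 z 0.20566601144621513 F [-0.3 -0.1 -0.4]
[252, 187, 11, 31, 103] [255.0, 198.6]
[234, 191, 17, 10, 98] [241.7, 195.9] [ 0.58560382 -0.05887205  0.128     ]
now [ 0.4755 -0.0233  0.2055] toolY deg 71.11 z [ 9.e-04 -1.e-04 -1.e+00]
slide now-axes [1.11 0.05 7.55]
```

View pics/s6.png

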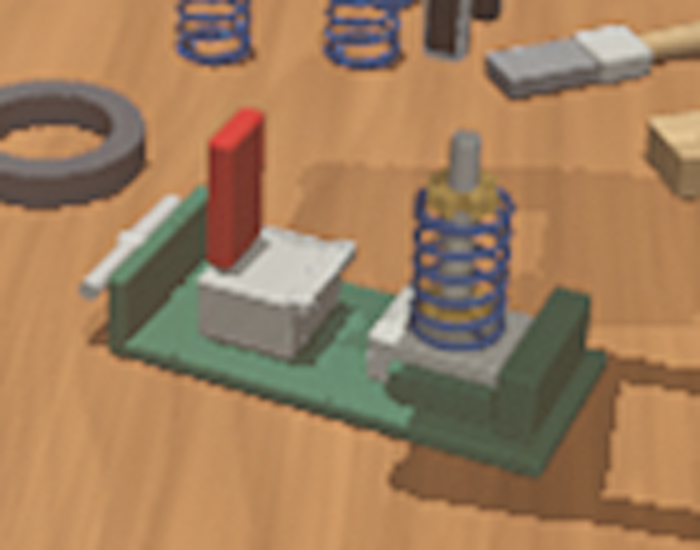

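The jaw is open about 37 mm, with the tab now at (0.586,-0.059), and the post and spring stand undisturbed. Now I'll grip the rod.

Call:
send_rows(
  slide=[
    [1.1, 0.05, 0],
    [0, 0, 2.5],
    [0, 0, 2.5],
    [0, 0, 1.7],
    [0, 0, 0.8],
    [0, 0, 0],
    [0, 0, 0],
    [0, 0, 0],
    [0, 0, 0],
    [0, 0, 0],
  ],
  rot=[
    [0, 0, 0],
    [0, 0, 0],
    [0, 0, 0],
    [0, 0, 0],
    [0, 0, 0],
    [0, 0, 0],
    [0, 0, 0],
    [0, 0, 0],
    [0, 0, 0],
    [0, 0, 0],
  ],
  gripper=[4, 4, 4, 4, 4, 4, 0.8, 0.8, 0.8, 0.8],
  force=90,
)

```text
t: 25.6
position: [0.4667, -0.0195, 0.1309]
orientation: [0.001, 0.164, 0.986, 0.0]
force: [-0.9, 3.1, 6.2]
opening: 0.0131
grasp_force: 87.8
```

Call:
send_rows(
  slide=[
    [0, 0, 0],
    [0, 0, 0],
    [0, 0, -0.2],
    [0, 0, -0.3],
    [0, 0, -0.5],
    [0, 0, -1],
    [0, 0, -1],
    [0, 0, -1],
    [0, 0, 0],
    [0, 0, 0],
  ],
  rot=[
    [0, 0, 0],
    [0, 0, 0],
    [0, 0, 0],
    [0, 0, 0],
    [0, 0, 0],
    [0, 0, 0],
    [0, 0, 0],
    [0, 0, 0],
    [0, 0, 0],
    [0, 0, 0],
  ],
  gripper=[0.8, 0.8, 0.8, 0.8, 0.8, 0.8, 0.8, 0.8, 0.8, 0.8],
)

```text
t: 26.85
position: [0.4658, -0.0196, 0.17]
orientation: [-0.0, 0.164, 0.986, -0.0]
force: [-0.2, -0.2, -7.7]
opening: 0.0131
grasp_force: 88.0
```

```bash
python3 - <<'E'
from h import *
plan((.443,.284,.17));s=observe();print(s["force"],s["wrist_torque"],s["opening"])
f=grab_frame("side");cv2.imwrite("pics/s7.png",cv2.resize(f[130:275,210:350],None,fx=4,fy=4,interpolation=cv2.INTER_CUBIC)[:,:,::-1])
E
```

```text
now [ 0.4658 -0.0196  0.17  ] toolY deg 71.08 z [-0. -0. -1.]
slide now-axes [12.01 27.98  0.  ]
[-0.19695856 -0.18697685 -7.72354105] [-0.001447    0.03094448  0.01165417] 0.013094049532437712
```

Call:
send_rows(
  slide=[
    [0, 0, -1.5],
    [0, 0, -2],
    [0, 0, -1.5],
    [0.6, 1.4, 0],
    [1.2, 2.8, 0],
    [1.2, 2.8, 0],
    [1.2, 2.8, 0],
    [1.2, 2.8, 0],
    [1.2, 2.8, 0],
    [1.2, 2.8, 0],
  ],
  rot=[
    [0, 0, 0],
    [0, 0, 0],
    [0, 0, 0],
    [0, 0, 0],
    [0, 0, 0],
    [0, 0, 0],
    [0, 0, 0],
    [0, 0, 0],
    [0, 0, 0],
    [0, 0, 0],
  ],
  gripper=[0.8, 0.8, 0.8, 0.8, 0.8, 0.8, 0.8, 0.8, 0.8, 0.8],
)

```text
t: 28.15
position: [0.4502, 0.1793, 0.2191]
orientation: [-0.001, 0.164, 0.986, -0.0]
force: [0.5, 0.1, -7.6]
opening: 0.0127
grasp_force: 88.3
```

Call:
send_rows(
  slide=[
    [1.2, 2.8, 0],
    [1.2, 2.8, 0],
    [1.2, 2.8, 0],
    [0.6, 1.4, 0],
    [0, 0, 0],
    [0, 0, 1.5],
    [0, 0, 2],
    [0, 0, 2],
    [0, 0, 0],
    [0, 0, 0],
  ],
  rot=[
    [0, 0, 0],
    [0, 0, 0],
    [0, 0, 0],
    [0, 0, 0],
    [0, 0, 0],
    [0, 0, 0],
    [0, 0, 0],
    [0, 0, 0],
    [0, 0, 0],
    [0, 0, 0],
  ],
  gripper=[0.8, 0.8, 0.8, 0.8, 0.8, 0.8, 0.8, 0.8, 0.8, 0.8],
)

```text
t: 29.4
position: [0.4434, 0.2837, 0.1652]
orientation: [-0.0, 0.165, 0.986, -0.0]
force: [0.8, 0.7, -6.3]
opening: 0.0132
grasp_force: 88.8
```

```bash
python3 - <<'E'
from h import *
plan((.443,.284,.124));s=observe();print(s["force"],s["wrist_torque"],s["opening"])
E
```

```text
now [0.4434 0.2837 0.1652] toolY deg 71.04 z [-0.e+00 -1.e-04 -1.e+00]
slide now-axes [0.05 0.01 4.12]
[ 0.77996686  0.70866081 -6.25713815] [ 0.00235367 -0.05145525  0.00256411] 0.013168154700027853
```

Call:
send_rows(
  slide=[
    [0, 0, 1],
    [0, 0, 1],
    [0, 0, 0.9],
    [0, 0, 0.4],
    [0, 0, 0.3],
    [0, 0, 0.2],
    [0, 0, 0.1],
    [0, 0, 0.1],
    [0, 0, 0.05],
    [0, 0, 0],
  ],
  rot=[
    [0, 0, 0],
    [0, 0, 0],
    [0, 0, 0],
    [0, 0, 0],
    [0, 0, 0],
    [0, 0, 0],
    [0, 0, 0],
    [0, 0, 0],
    [0, 0, 0],
    [0, 0, 0],
  ],
  gripper=[0.8, 0.8, 0.8, 0.8, 0.8, 0.8, 0.8, 0.8, 0.8, 0.8],
)

```text
t: 30.65
position: [0.4433, 0.2841, 0.1246]
orientation: [0.0, 0.164, 0.986, 0.0]
force: [-0.1, 0.2, -7.3]
opening: 0.0127
grasp_force: 88.9
```

Call:
send_rows(
  slide=[
    [0, 0, 0.05],
    [0, 0, 0.05],
    [0, 0, 0.03],
    [0, 0, 0],
    [0, 0, 0],
    [0, 0, 0],
    [0, 0, 0],
    [0, 0, 0],
    [0, 0, 0],
    [0, 0, 0],
  ],
  rot=[
    [0, 0, 0],
    [0, 0, 0],
    [0, 0, 0],
    [0, 0, 0],
    [0, 0, 0],
    [0, 0, 0],
    [0, 0, 0],
    [0, 0, 0],
    [0, 0, 0],
    [0, 0, 0],
  ],
  gripper=[0.8, 0.8, 0.8, 0.8, 0.8, 0.8, 0.8, 0.8, 0.8, 0.8],
)

```text
t: 31.9
position: [0.4436, 0.2845, 0.1239]
orientation: [0.0, 0.164, 0.986, 0.0]
force: [-2.1, 2.2, 5.2]
opening: 0.0127
grasp_force: 90.3
```

Fz has gone from -7.3 N to +5.2 N, so the post stands on the tray floor. I'll release it and rise.

Call:
send_rows(
  slide=[
    [0, 0, 0],
    [0, 0, 0],
    [0, 0, 0],
    [0, 0, 0],
    [0, 0, 0],
    [0, 0, -0.5],
    [0, 0, -1.5],
    [0, 0, -3],
    [0, 0, -3],
    [0, 0, 0],
  ],
  rot=[
    [0, 0, 0],
    [0, 0, 0],
    [0, 0, 0],
    [0, 0, 0],
    [0, 0, 0],
    [0, 0, 0],
    [0, 0, 0],
    [0, 0, 0],
    [0, 0, 0],
    [0, 0, 0],
  ],
  gripper=[2, 3, 4, 4, 4, 4, 4, 4, 4, 4],
)

```text
t: 33.15
position: [0.4446, 0.2849, 0.2064]
orientation: [0.002, 0.164, 0.986, 0.002]
force: [-0.4, 1.2, -1.0]
opening: 0.0399
grasp_force: 0.0
```

```bash
python3 - <<'E'
from h import *
s=observe();print(s["force"],s["position"],s["opening"])
c=get_calibration("side");f=grab_frame("side");T=np.linalg.inv(np.array(c["cam_to_world"]))
m=rng(hsv(f),(105,90,30),(130,255,255));m[:240]=0
for st,ce,_ in comps(m,10): print("blue",st,ce)
y=rng(hsv(f),(20,90,120),(34,255,255));y[:240]=0
for st,ce,_ in comps(y,8): print("brass",st,ce)
for z in(.147,.119,.108,.033,.005):
    p=T@[.4436,.2845,z,1];print(z,np.round((c["K"]@p[:3]/p[2])[:2],1))
E
```

```text
[-0.41816007  1.15437142 -0.9806418 ] [0.44461837 0.28490511 0.20640014] 0.03992374619278495
blue [305, 288, 17, 11, 27] [314.3, 295.0]
blue [300, 300, 19, 4, 24] [310.2, 302.0]
blue [309, 305, 9, 4, 12] [313.2, 307.1]
blue [306, 312, 11, 3, 11] [311.0, 313.3]
blue [304, 316, 13, 4, 14] [310.1, 318.4]
blue [55, 332, 20, 52, 403] [65.3, 350.2]
brass [311, 281, 7, 10, 32] [314.4, 286.1]
brass [301, 286, 8, 4, 16] [304.4, 287.9]
0.147 [308.8 273.6]
0.119 [307.8 284.8]
0.108 [307.5 289.1]
0.033 [305.1 317. ]
0.005 [304.3 326.9]
```

```bash
python3 -c "
from plant import *
print(close_job())"
```

```text
the job is handed in; nothing more can be done
None
```

The job is handed in: the spring went fully home on the foot, the jaw is open about 37 mm, and the finished post stands upright in the tray with the arm clear of it; the coil of wire and jar were never approached, though I took no closing picture of them.

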